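Complete a keyed stack of brass ingots

ROBOT

A 6-joint arm with a two-finger parallel gripper is mounted at the origin on a cart in front of the work surface, level with it; the furniture and walls round the work are solid. World frame = base frame: x ahead of the robot, y to its left, z up, the work surface at z = 0. Lengths are in m, angles in rad, forces in N, time in s.
With the tool pointing down it reaches from about 0.275 to 0.875 m from the base axis. Payload 12.5 kg.
Tool frame: the origin (TCP) lies at the centre of the arm's flange, where the gripper is bolted on; the fingertips stand 173 mm ahead of it and the grasp point (between the pads) lies 155 mm ahead of it (env.tips_ahead is the distance from the TCP to the fingertips, in m); z points along the fingers, y is the line along which they close (so a half turn about z gives the same grasp; the last joint's range is limited). The gripper opens to 85 mm and grips with 20 to 120 N. Pads are 22 mm wide; open, the fingers measure 114 mm over their backs; the gripper's body (76 mm by 85 mm) begins 54 mm behind the grasp point. The pads swing forward as they close: fully open they stand 13 mm farther back than shut.
Start: joints at [-1.347, 0.351, 1.652, -0, 1.139, -0.085], TCP at [0.167, -0.524, 0.405] pointing down, gripper open.
Joint ranges: [-2.75, 2.75], [-0.79, 2.1], [0.01, 2.65], [-1.57, 4.71], [0.07, 3.14], [-2.87, 2.87]. Speed limits (rad/s): [2.22, 2.22, 2.79, 3.14, 3.14, 3.14].

INTERFACE

Orientations are given as a unit quaternion [x, y, z, w].
In Python, from bench import env, eoat, viewer, job gives the robot as it stands. Calls block until the motion is done:
- env.goto(position, orientation): joint-space move of the TCP to a pose.
- env.servo_line(position, rot=None, max_speed=0.15, stop_force=None): straight line of the TCP; rot=None keeps the orientation; max_speed is the mean speed in m/s. With stop_force (N) it stops when the force on the tool has changed by that much, and returns True; else False.
- env.movej(angles): joint-space move.
- eoat.command_gripper(opening, grip_force=None): opening from 0.0 (shut) to 1.0 (fully open); grip_force is the grip in N (None keeps the last); returns when the fingers have stopped.
- env.wait(seconds).
- env.inverse_kinematics(position, orientation): joint angles nearest the present ones, or None.
- viewer.camera(name): name is "scene" or "top"; returns the picture (384x512x3 uint8, blue, green, red); there is no depth.
- viewer.camera_info(name): a dict with "fovy" (degrees; the focal length in pixels is half the picture's height over the tangent of half this angle, whatever the lens; pixels are square), "cx", "cy" (the principal point, pixels), "dist" ([k1, k2, p1, p2, k3] as OpenCV has them; the pictures are not rectified), "pose" (4x4, takes a point from camera to world coordinates). Camera axes: x right, y down, z forward; pixel columns grow to the right and rows downward; lengths in m; the calibration is good to about 2 mm. A picture is of the moment at which its call begins. camera_info takes no time and is no camera call.
A pose or a line that the arm cannot do raises env.IKError and nothing moves.
- job.hand_in(): hands the job in; it is judged then, once.
Readings, each from a call of its own:
- env.current_time_s(): time.
- env.current_joint_pos(): joint angles.
- env.current_qd(): joint speeds.
- env.current_joint_efforts(): joint torques, N m.
- env.current_eef_pos(): TCP position.
- env.current_tcp_rot(): TCP orientation.
- env.current_contact_force(): force on the tool from outside, world axes, zero at the start.
- env.current_ft_torque(): the same for the moment, N m.
- env.current_gripper_width(): opening from 0.0 (shut) to 1.0 (fully open).
- env.current_grip_force(): force on a finger pad.
Only numpy, scipy, OpenCV 4.12 (cv2) and the standard library are available. Lean on these libraries where they do the work, as an engineer would, in place of code of your own. Each camera call takes 0.05 s, during which the arm holds its last target. There are 200 camera calls.

TASK

Complete the stack of tapered brass ingots on the dark wooden board. Of the two loose ingots, first lower the one that lies on its narrow face into the gap between the two ingots on the board, ends roughly in line with theirs, so that all three make one flat layer; then lay the other, which lies on its wide face, flat and crosswise over the middle of that layer. Leave the two ingots on the board where they are.

Things in the scene. Friction and masses are not known exactly. Their poses are not given: they have to be found in the camera images.
- key_ingot: Plain brass bar, 64 mm long, 22 mm high, trapezoid section: one long face 30 mm wide, the opposite one 18 mm; sloping sides, flat upright parallel ends. This loose one lies on the oak front strip of the worktop (z = 0) upside down, on its narrow face, wide face up. About 0.28 kg. Origin: centre of its underside as it lies at the start; x along its length, z up.
- cross_ingot: Plain brass bar, 64 mm long, 22 mm high, trapezoid section: one long face 30 mm wide, the opposite one 18 mm; sloping sides, flat upright parallel ends. This loose one lies on the oak front strip of the worktop (z = 0) on its wide face, narrow face up. About 0.28 kg. Origin: centre of its underside as it lies at the start; x along its length, z up.
- bed_left: Same bar, resting loose, wide face down, on a fixed dark wooden board 120 x 116 x 10 mm thick (its own origin z = 12 mm), on the +y side (in its own frame) of bed_right, parallel, centre lines 54 mm apart, ends level: the V gap between is 24 mm wide at the board, 36 mm at the top, and open at both ends. Origin: centre of its underside as it lies at the start; x along its length, z up.
- bed_right: Same bar as bed_left, resting loose wide face down on the board on the -y side of it (in their own frame). Origin: centre of its underside as it lies at the start; x along its length, z up.
Not all that is in view belongs to the job. Leave any orange look-alike of the key_ingot alone.

How it is judged:
On the way, in this order (a step that is already met when the one before it is completed fails the run):
1. the upside-down ingot is down in the gap, level with its neighbours (z of key_ingot in the frame of bed_left between -0.003 and 0.003 m and x of key_ingot in the frame of bed_left between -0.015 and 0.015 m and y of key_ingot in the frame of bed_left between -0.036 and -0.018 m and x of key_ingot in the frame of bed_right between -0.015 and 0.015 m and y of key_ingot in the frame of bed_right between 0.018 and 0.036 m and angle between the x axis of key_ingot and the x axis of bed_left, either way round below 0.2 rad and angle between key_ingot's own z axis and vertical below 0.1 rad), for 0.2 s.
2. the other ingot lies flat and crosswise over the middle of the layer (horizontal distance between cross_ingot and key_ingot below 0.018 m and z of cross_ingot in the frame of key_ingot between 0.019 and 0.025 m and angle between the x axis of cross_ingot and the y axis of key_ingot, either way round below 0.22 rad and angle between cross_ingot's own z axis and vertical below 0.1 rad), for 0.2 s.
At the end, for the whole second after the job is handed in: key_ingot is in the gap: underside level with its neighbours within 3 mm, ends in line within 15 mm, parallel within 0.2 rad; cross_ingot rests on the layer, within 18 mm of key_ingot's middle, square across within 0.22 rad. All flat within 0.1 rad, at rest; bed ingots moved under 20 mm (all of step 1 and all of step 2 and distance of each of bed_left, bed_right from where it was at the start of the episode below 0.02 m and angle between each of bed_left, bed_right's own z axis and vertical below 0.1 rad and linear speed of each of key_ingot, cross_ingot, bed_left, bed_right below 0.02 m/s); the robot touches nothing.
It also fails if it takes over 48 s, if anything falls off the work surface, if the arm or the gripper's body presses on something with over 40 N, if the wrist force passes 120 N, or if a joint passes its speed limit or range.

## Working session

There is one attempt and no reset: what is moved stays moved. The work goes in short steps, each a Python script; the robot and the scene stay as the last script left them, time stands still between calls to the robot, and variables do not carry over. Pictures are saved under pics/ and viewed, at most 10 in all, crops included, and the job is handed in when it is done.

```bash
ls; mkdir -p pics
python3 - <<'E'
from bench import env,eoat,viewer,job
import cv2,numpy as np
for n in("scene","top"):
    im=viewer.camera(n); cv2.imwrite(f"pics/{n}0_raw.png",im)
    cv2.imwrite(f"pics/{n}0.png",cv2.resize(im,(800,600),interpolation=cv2.INTER_CUBIC))
    i=viewer.camera_info(n); print(n,i)
print(env.current_tcp_rot(),env.current_time_s(),env.tips_ahead)
E
```

```text
pics
scene {'fovy': 43.0228994596504, 'cx': 261.9291276034521, 'cy': 191.24336061307113, 'dist': array([-0.16956179,  0.        ,  0.        ,  0.        ,  0.        ]), 'pose': array([[-0.21222049, -0.84633256,  0.48855262,  0.01280387],
       [-0.977191  ,  0.17981991, -0.11297147,  0.08166166],
       [ 0.00775995, -0.50138408, -0.86519003,  1.13041223],
       [ 0.        ,  0.        ,  0.        ,  1.        ]])}
top {'fovy': 52.32423105984854, 'cx': 251.3522598226045, 'cy': 192.2291285620537, 'dist': array([-0.07486133,  0.        ,  0.        ,  0.        ,  0.        ]), 'pose': array([[-0.00560685, -0.9761218 ,  0.21715156,  0.36284608],
       [-0.99997401,  0.00645723,  0.00320669, -0.03585978],
       [-0.00453232, -0.21712794, -0.97613263,  1.05182776],
       [ 0.        ,  0.        ,  0.        ,  1.        ]])}
[ 9.88104080e-01  1.53785761e-01 -2.74330577e-05 -5.15788808e-04] 0.1 0.1734
```

View pics/scene0.png

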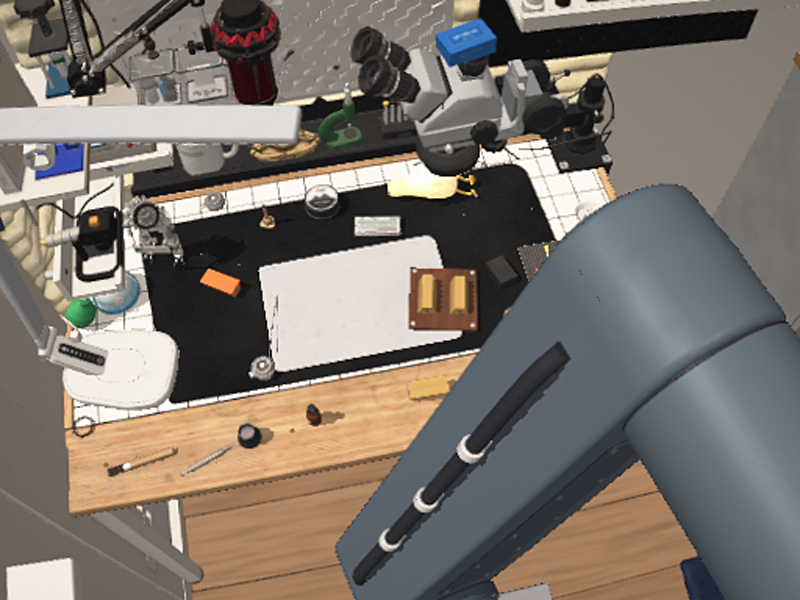

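View pics/top0.png

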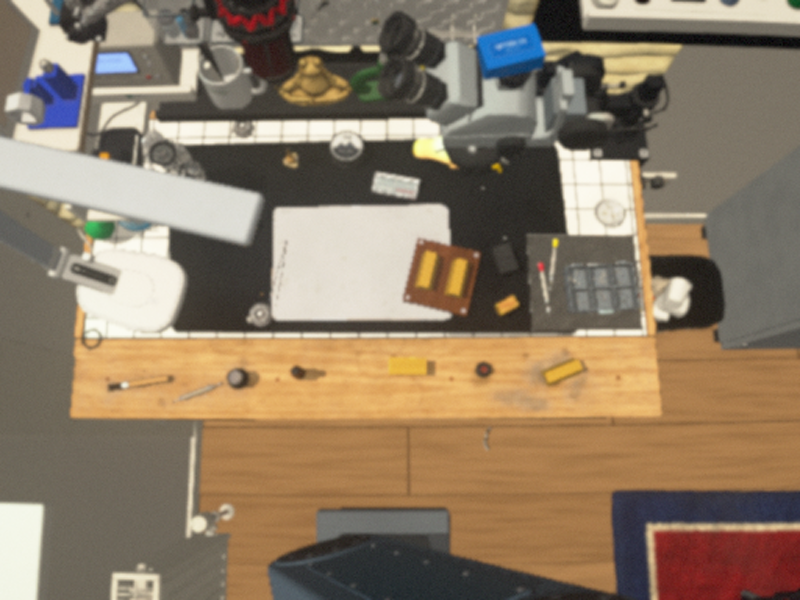

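Top picture (800x600): the bed ingots are at (427,270) and (458,277) on the board. The loose brass bars on oak are at (408,366), plain light top, and (564,371), with darker sides visible. Two orange pieces, at (507,304) in top and (220,282) in scene, are look-alikes. I need a crop to tell key from cross.

Run:
```python
import cv2,numpy as np
t=cv2.imread("pics/top0_raw.png")
def c(u,v,w,h,k): return cv2.resize(t[v:v+h,u:u+w],(w*k,h*k),interpolation=cv2.INTER_CUBIC)
# each 400x300 = 50x37.5 @8 ->
a=c(236,216,50,36,8); b=c(336,220,50,36,8); d=c(256,148,56,56,5); 
top=np.hstack([a,b]); bot=np.zeros((280,800,3),np.uint8); bot[:,:280]=d; bot[:,300:540]=c(306,180,40,28,6).repeat(1,0)[:280] if 0 else 0
bot[:168,300:540]=c(306,180,40,28,6)
cv2.imwrite("pics/crop1.png",np.vstack([top,bot]))
```

```text
(no output)
```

View pics/crop1.png

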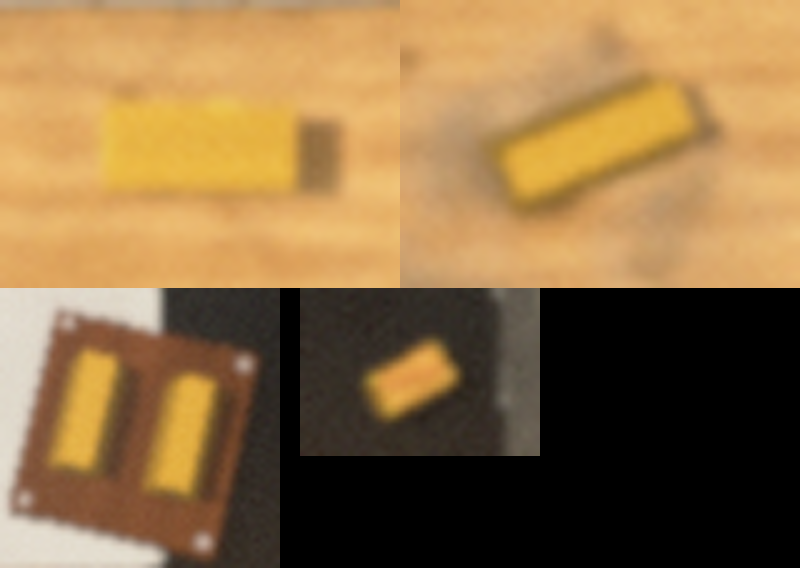

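The left bar's top is 196x92 px, a ratio of 0.47 ≈ 30/64, with no flanks visible, so it lies wide face up and is the **key**. The right bar has a narrow top (about 58 px ≈ 18 mm) with dark flanks, so it is the **cross**. The small orange block is a look-alike to leave alone. Next I fit the models to the image edges and check with an overlay.

```bash
cat > h.py <<'E'
import numpy as np,cv2
from scipy.optimize import minimize
from scipy.ndimage import map_coordinates
from scipy.spatial.transform import Rotation as R
def cam(i):
    f=192/np.tan(np.radians(i["fovy"])/2)
    K=np.array([[f,0,i["cx"]],[0,f,i["cy"]],[0,0,1.]]); T=np.linalg.inv(i["pose"]); return K,i["dist"],T
def proj(P,C):
    K,d,T=C; return cv2.projectPoints(np.asarray(P,float).reshape(-1,3),cv2.Rodrigues(T[:3,:3])[0],T[:3,3],K,d)[0][:,0]
def ray(uv,z,C):
    K,d,T=C; n=cv2.undistortPoints(np.array([[uv]],float),K,d)[0,0]; Ti=np.linalg.inv(T)
    r=Ti[:3,:3]@[n[0],n[1],1]; o=Ti[:3,3]; return o+r*(z-o[2])/r[2]
def edges(p,z0,up,dy=0):   # up: narrow face up
    wb,wt=(.015,.009) if up else (.009,.015); L=.032
    t=[(-L,-wt,.022),(L,-wt,.022),(L,wt,.022),(-L,wt,.022)]; E=[(t[i],t[(i+1)%4]) for i in range(4)]
    if up: E+=[((-L,s*wb,0),(L,s*wb,0)) for s in(-1,1)]
    E=np.array(E).reshape(-1,3)+[0,dy,0]
    c,s=np.cos(p[2]),np.sin(p[2])
    return np.c_[p[0]+c*E[:,0]-s*E[:,1],p[1]+s*E[:,0]+c*E[:,1],E[:,2]+z0].reshape(-1,2,3)
def pts(parts,n=25):
    a=np.linspace(0,1,n)[:,None]; return np.vstack([e[0]*(1-a)+e[1]*a for q in parts for e in q])
def fit(im,C,mk,p0):
    g=cv2.GaussianBlur(im,(0,0),.8).astype(np.float32)
    G=np.sqrt(sum(cv2.Sobel(g[:,:,k],5,1,0)**2+cv2.Sobel(g[:,:,k],5,0,1)**2 for k in range(3)))
    def cost(p):
        q=proj(pts(mk(p)),C); return -map_coordinates(G,[q[:,1],q[:,0]],order=1).mean()
    best=None
    for dx in(-.004,0,.004):
      for dy in(-.004,0,.004):
        p=np.array(p0)+[dx,dy,0]
        r=minimize(cost,p,method="Nelder-Mead",options=dict(initial_simplex=p+np.array([[0,0,0],[.003,0,0],[0,.003,0],[0,0,.06]])))
        if best is None or r.fun<best.fun: best=r
    return best.x,best.fun
key=lambda p:[edges(p,0,False)]
cross=lambda p:[edges(p,0,True)]
beds=lambda p:[edges(p,.012,True,.027),edges(p,.012,True,-.027)]
def overlay(im,C,parts,u,v,w,h,k):
    o=cv2.resize(im[v:v+h,u:u+w],(w*k,h*k),interpolation=cv2.INTER_CUBIC)
    for q in parts:
        for e in q:
            a=((proj(e,C)+.5-[u,v])*k*16).astype(int); cv2.line(o,tuple(map(int,a[0])),tuple(map(int,a[1])),(255,0,255),1,cv2.LINE_AA,4)
    return o
E
python3 - <<'E'
from h import *; from bench import viewer
t=cv2.imread("pics/top0_raw.png"); C=cam(viewer.camera_info("top"))
sc=512/800
def d(u0,u1,z): a=ray(u0,z,C);b=ray(u1,z,C); return a,b
g=lambda U,V,ou,ov,k:((U+.5)/k-.5+ou,(V+.5)/k-.5+ov)
k0=ray(g(200,147,236,216,8),.022,C); c0=ray(g(198,143,336,220,8),.022,C)
a=ray(g(512-400,177,336,220,8),.022,C);b=ray(g(690-400,105,336,220,8),.022,C); cy=np.arctan2(*(b-a)[1::-1])
b0=ray(g(133,136,256,148,5),.034,C)
s1=ray(g(68,34,256,148,5),.012,C);s2=ray(g(25,210,256,148,5),.012,C);s3=ray(g(245,75,256,148,5),.012,C)
by=np.arctan2(*(s1-s2)[1::-1]); print("init",k0,c0,cy,b0,by,"screws",np.linalg.norm(s1-s2),np.linalg.norm(s1-s3))
out={}
for n,mk,p0 in(("key",key,[*k0[:2],np.pi/2]),("cross",cross,[*c0[:2],cy]),("beds",beds,[*b0[:2],by])):
    p,f=fit(t,C,mk,p0); out[n]=p; print(n,p,f)
np.savez("poses0.npz",**out)
A=np.hstack([overlay(t,C,key(out["key"]),236,216,50,36,8),overlay(t,C,cross(out["cross"]),336,220,50,36,8)])
B=np.zeros((280,800,3),np.uint8);B[:,:280]=overlay(t,C,beds(out["beds"]),256,148,56,56,5)
cv2.imwrite("pics/ov1.png",np.vstack([A,B]))
E
```

```text
init [ 0.4790371  -0.05614753  0.022     ] [ 0.46748902 -0.32010324  0.022     ] -1.2076135543674973 [ 0.63684614 -0.11592695  0.034     ] -0.24446004034599328 screws 0.10358299687264876 0.10091222261064349
key [ 0.47829222 -0.05685926  1.48485277] -121.6561050415039
cross [ 0.46870973 -0.32028546 -1.19530503] -165.95533752441406
beds [ 0.63873113 -0.11707082 -0.24392715] -254.47140502929688
```

View pics/ov1.png

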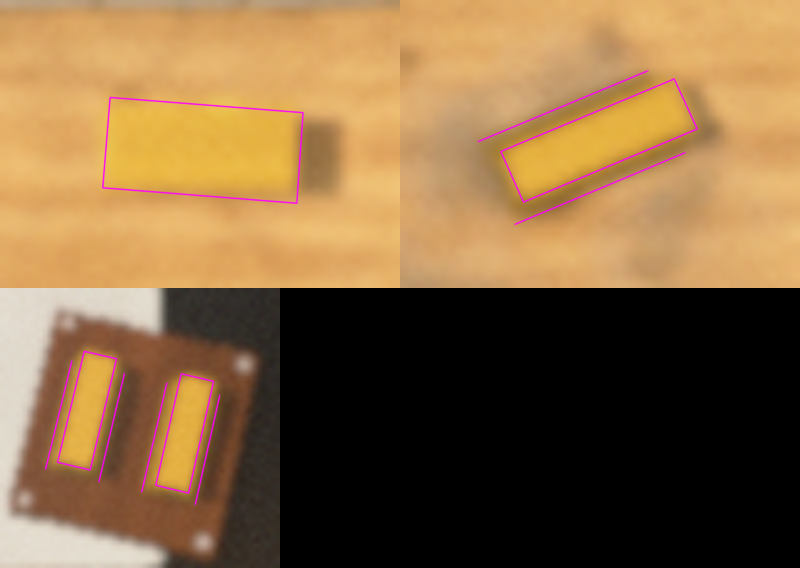

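The overlay matches the cross and the beds well. The key fit was pulled off by the shadow, so for it I use the corners I read: centre (0.479, -0.056), yaw ≈ 1.555. I will grip by the flat ends, since the gap is open there.

```bash
cat > m.py <<'E'
from h import *; from bench import env,eoat,viewer,job
def Q(yaw):
    best=None
    y=np.array([np.cos(yaw),np.sin(yaw),0]); z=np.array([0,0,-1.])
    return [R.from_matrix(np.c_[np.cross(s*y,z),s*y,z]).as_quat() for s in(1,-1)]
def above(x,y,z,yaw):
    q0=np.array(env.current_joint_pos()); c=[]
    for q in Q(yaw):
        j=env.inverse_kinematics([x,y,z],q)
        if j is not None: c.append((abs(j[5]),q,j))
    c.sort(key=lambda a:a[0]); env.goto([x,y,z],c[0][1]); print("at",np.round(env.current_joint_pos(),2),"t",env.current_time_s()); return c[0][1]
def st(s): print(s,np.round(env.current_eef_pos(),4),"F",np.round(env.current_contact_force(),1),"w",round(env.current_gripper_width()*85,1),"g",env.current_grip_force(),"t",round(env.current_time_s(),2))
E
python3 - <<'E'
from m import *
x,y,a=.479,-.0562,1.555
eoat.command_gripper(1.0,60)
above(x,y,.24,a); st("above")
print(env.servo_line([x,y,.168],max_speed=.06,stop_force=6)); st("down")
im=viewer.camera("top"); cv2.imwrite("pics/top1_raw.png",im); 
s=viewer.camera("scene"); cv2.imwrite("pics/scene1_raw.png",s)
C=cam(viewer.camera_info("top")); D=cam(viewer.camera_info("scene"))
def crop(i,K): 
    u,v=proj([[x,y,.04]],K)[0].astype(int); c=i[max(v-40,0):v+40,max(u-40,0):u+40]; return cv2.resize(c,(400,400),interpolation=cv2.INTER_CUBIC)
cv2.imwrite("pics/pick1.png",np.hstack([crop(im,C),crop(s,D)]))
E
```

```text
at [-0.21  0.48  1.95 -0.    0.71  1.37] t 2.4167
above [ 0.4791 -0.0568  0.2402] F [ 0.3 -0.4 -0.6] w 84.9 g 0.0 t 2.42
False
down [ 0.4791 -0.0562  0.1683] F [-0.1  1.2 -0.4] w 85.1 g 0.0 t 3.77
```

View pics/pick1.png

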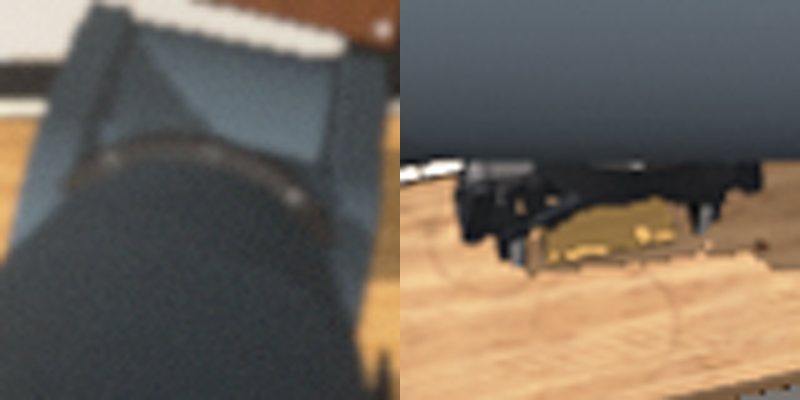

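The scene crop (right) shows the key between the open fingers, with tips at (515,262) and (700,232) on each side. I close, lift and carry it over the gap.

Run:
```python
from m import *
eoat.command_gripper(0.5,70); st("closed"); z0=env.current_eef_pos()[2]
x,y,_=env.current_eef_pos()
env.servo_line([x,y,.26],max_speed=.15); st("lift")
bx,by,ba=np.load("poses0.npz")["beds"]
above(bx,by,.26,ba); env.servo_line([bx,by,.225],max_speed=.1); env.wait(.3); st("hover")
open("z0","w").write(str(z0))
im=viewer.camera("top"); s=viewer.camera("scene"); cv2.imwrite("pics/top2_raw.png",im);cv2.imwrite("pics/scene2_raw.png",s)
C=cam(viewer.camera_info("top")); D=cam(viewer.camera_info("scene"))
def crop(i,K): 
    u,v=proj([[bx,by,.04]],K)[0].astype(int); c=i[v-40:v+40,u-40:u+40]; return cv2.resize(c,(400,400),interpolation=cv2.INTER_CUBIC)
cv2.imwrite("pics/hover.png",np.hstack([crop(im,C),crop(s,D)]))
```

```text
closed [ 0.479  -0.0562  0.1686] F [-2.7  0.4  9.6] w 62.2 g 76.3467854182818 t 4.22
lift [ 0.4787 -0.0562  0.2593] F [-0.4 -0.4 -3.3] w 62.4 g 76.9818271647091 t 4.99
at [-0.25  0.69  1.49  0.    0.97 -0.01] t 6.2417
hover [ 0.6388 -0.1171  0.2255] F [-0.8 -0.3 -3.4] w 62.3 g 77.01311127981171 t 7.04
```

View pics/hover.png

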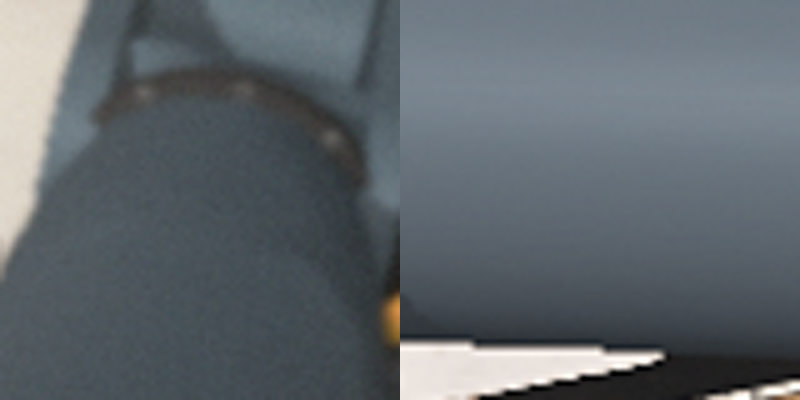

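Both views are blocked by the arm, so I descend with a force guard.

Run:
```python
from m import *
z0=float(open("z0").read()); bx,by,ba=np.load("poses0.npz")["beds"]
env.servo_line([bx,by,z0+.028],max_speed=.08,stop_force=10); st("a")
print(env.servo_line([bx,by,z0+.0125],max_speed=.03,stop_force=8)); st("b")
```

```text
a [ 0.6387 -0.1171  0.196 ] F [-0.2 -0.5 -2.4] w 62.2 g 77.01121575431898 t 7.65
True
b [ 0.6385 -0.117   0.1805] F [-0.9 -0.3  5.6] w 62.4 g 78.06847530941013 t 8.22
```

It made contact at the expected depth with no side force. I release, retreat and look.

Run:
```python
from m import *
eoat.command_gripper(1.0); st("open")
x,y,_=env.current_eef_pos(); env.servo_line([x,y,.26],max_speed=.15)
cx,cy,ca=np.load("poses0.npz")["cross"]
above(cx,cy,.24,ca); st("above cross")
im=viewer.camera("top"); cv2.imwrite("pics/top3_raw.png",im)
C=cam(viewer.camera_info("top")); p0=np.load("poses0.npz")["beds"]; p,f=fit(im,C,beds,p0); print(p-p0,f)
cv2.imwrite("pics/placed.png",np.hstack([overlay(im,C,beds(p0),252,148,56,56,7),overlay(im,C,[],252,148,56,56,7)]))
```

```text
open [ 0.638  -0.1169  0.1794] F [-0.3  0.  -1. ] w 85.0 g 0.0 t 8.57
at [-0.68  0.6   1.73  0.    0.82  0.51] t 10.2917
above cross [ 0.4694 -0.3198  0.2399] F [-0.2  0.3 -0. ] w 84.8 g 0.0 t 10.29
[-0.00019968 -0.00051494  0.00127818] -222.72312927246094
```

View pics/placed.png

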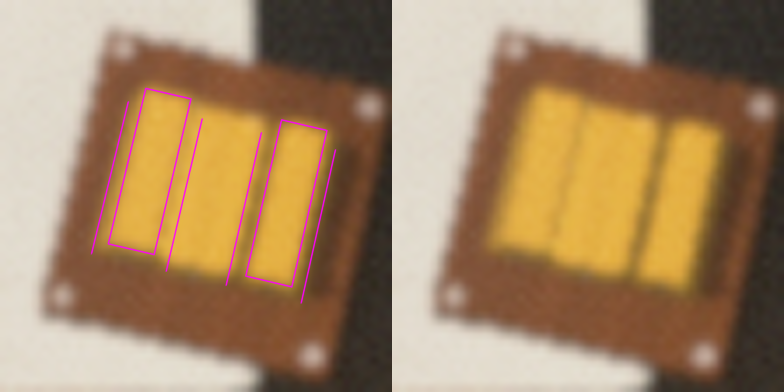

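The key lies flat between the beds, ends in line, about 2 mm nearer bed_left, and the beds have not moved. Now the cross.

Run:
```python
from m import *
P=np.load("poses0.npz"); cx,cy,ca=P["cross"]; bx,by,ba=P["beds"]
C=cam(viewer.camera_info("top")); k=ray(((215+.5)/7-.5+252,(190+.5)/7-.5+148),.034,C); print("key",k, np.hypot(*(k[:2]-[bx,by])))
print(env.servo_line([cx,cy,.1705],max_speed=.06,stop_force=6)); st("down")
eoat.command_gripper(.5,70); st("closed")
if env.current_grip_force()<30: raise SystemExit
z0=env.current_eef_pos()[2]; env.servo_line([cx,cy,.29],max_speed=.15); st("lift")
x,y=k[:2]; above(x,y,.29,ba+np.pi/2); env.servo_line([x,y,z0+.034+.012],max_speed=.1,stop_force=10); st("a")
print(env.servo_line([x,y,z0+.0335],max_speed=.025,stop_force=7)); st("b"); print("z target",z0+.034)
```

```text
key [ 0.63708378 -0.11616367  0.034     ] 0.0018806023182956922
False
down [ 0.4688 -0.3204  0.1709] F [-0.2  0.5 -0.1] w 85.1 g 0.0 t 11.65
closed [ 0.4689 -0.3205  0.1714] F [-1.6  0.2  9.4] w 62.3 g 77.84233183425386 t 12.01
lift [ 0.4684 -0.3201  0.289 ] F [ 0.2  0.3 -3.7] w 62.3 g 76.9613333127927 t 12.96
at [-0.25  0.65  1.48 -0.    1.02  1.56] t 13.9917
a [ 0.6373 -0.1162  0.218 ] F [ 1.1 -0.1 -3. ] w 62.0 g 76.93861462088535 t 14.87
True
b [ 0.637  -0.1161  0.2053] F [-1.6  0.4  5.3] w 62.2 g 78.0287616723217 t 15.37
z target 0.20540561280776656
```

Contact is exactly at the expected height. I release, retreat and check.

Run:
```python
from m import *
eoat.command_gripper(1.0); x,y,_=env.current_eef_pos(); env.servo_line([x,y,.30],max_speed=.12)
above(.40,-.35,.35,0); env.wait(.5); st("clear")
im=viewer.camera("top"); s=viewer.camera("scene")
C=cam(viewer.camera_info("top")); D=cam(viewer.camera_info("scene"));p=np.load("poses0.npz")["beds"]
u,v=proj([p[:2].tolist()+[.04]],D)[0].astype(int)
q=[edges([.637,-.1162,p[2]+np.pi/2],.034,True)]
cv2.imwrite("pics/final.png",np.hstack([overlay(im,C,q,252,148,56,56,7),overlay(s,D,[],u-28,v-28,56,56,7)]))
```

```text
at [-0.81  0.38  1.75  0.    1.   -0.81] t 18.7083
clear [ 0.4  -0.35  0.35] F [ 0.1 -0.2  0.4] w 85.1 g 0.0 t 19.21
```

View pics/final.png

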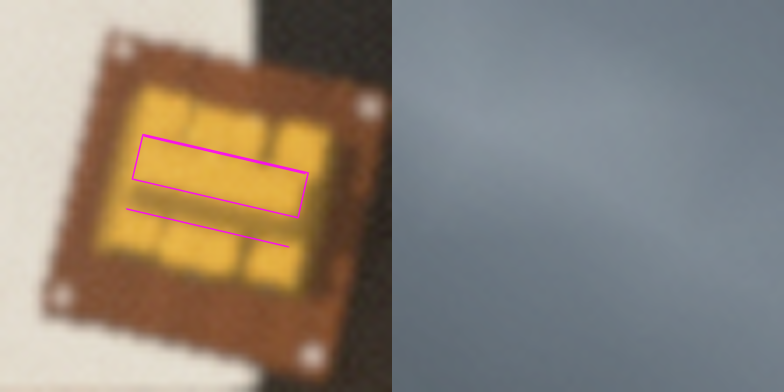

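The cross ingot lies flat and square over the middle of the layer, matching the model outline (centre ≈ (220,177)). The beds are unmoved and the robot is clear.

```bash
python3 -c "
from bench import job
print(job.hand_in())"
```

```text
the job is handed in; nothing more can be done
None
```

I completed the stack and handed it in at about 19 s on the robot's clock. The key ingot is seated level in the gap, the cross ingot lies flat and square over the middle, and the bed ingots had not measurably moved; the hand-in returned no verdict.

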